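# Put away the seals and cover the seal pad

## Task

The stamping is done: put the three stone seals away in the red lacquer tray, each standing upright in the cedar rest whose well has its own outline (square, round or oblong), and put the lid properly on the seal pad jar in the black tray. Set everything down rather than letting it drop, and leave the jar, the brush rest and the clipped slate tile where they stand.

Things in the scene. Friction and masses are not known exactly. Their poses are not given: they have to be found in the camera images.
- seal_square: pale grey-green stone seal, 36 x 36 mm square in plan, standing on the table. Origin: centre of its underside; z up. Sides plumb up to 42 mm, then it narrows to a 30 mm square top at 51 mm. About 170 g. x and y are square to its sides.
- seal_round: pale grey-green stone seal, a round post 36 mm in diameter, standing on the table. Origin: centre of its underside; z up. Sides plumb up to 42 mm, then it narrows to a slightly domed 26 mm top at 52 mm. About 140 g.
- seal_oblong: pale grey-green stone seal, oblong in plan: 26 mm along its x, 56 mm along its y, standing on the table. Origin: centre of its underside; z up. Sides plumb up to 42 mm, then it narrows to a 20 x 50 mm top at 51 mm. About 190 g. Take it across the 26 mm.
- lid: white ceramic lid of the seal pad jar, right way up on the table: a round plate 78 mm across, 6 mm thick (z = 5 to 11 mm), below it a boss 48 mm across and 5 mm deep, on top an upright round knob 18 mm across, z = 11 to 35 mm, to take it by. Origin: centre of the boss's underside; z up. About 110 g.
- rest_square: cedar block 100 x 92 x 14 mm in the red tray (rim 22 mm above the table), with a square well 52 x 52 mm, 8 mm deep, felt-lined, in its middle. x, y square to it. Origin: centre of its underside, 6 mm above the table, z up; the well's floor is at z = 6 mm: there a seated seal has its origin. Fixed. Three blocks in changing order along y. Hold seals 11 mm or more above the underside to clear the block.
- rest_round: cedar block 100 x 92 x 14 mm in the red tray (rim 22 mm above the table), with a round well 52 mm across, 8 mm deep, felt-lined, in its middle. Origin: centre of its underside, 6 mm above the table, z up; the well's floor is at z = 6 mm: there a seated seal has its origin. Fixed. Three blocks in changing order along y. Hold seals 11 mm or more above the underside to clear the block.
- rest_oblong: cedar block 100 x 92 x 14 mm in the red tray (rim 22 mm above the table), with a well 42 (x) by 72 mm (y), 8 mm deep, felt-lined, in its middle. Origin: centre of its underside, 6 mm above the table, z up; the well's floor is at z = 6 mm: there a seated seal has its origin. Fixed. Three blocks in changing order along y. Hold seals 11 mm or more above the underside to clear the block.
- jar: open round white ceramic jar in the black tray (rim 22 mm above the table): 70 mm across, 40 mm high, mouth 62 mm, dark red inside. Origin: centre of its underside, 6 mm above the table; z up. Loose, 350 g. With the lid on, the plate lies on the rim, the boss hangs in the mouth with 7 mm play all round and the lid's origin is at z = 35 mm in the jar's frame.
- brush_rest: bystander: dark hard-silicone brush rest lying among the seals, a bar 22 mm (x) by 88 mm (y) with four rounded humps, 18 mm high. Origin: centre of its underside. Loose and light.
- slate: bystander: slate tile 80 mm wide (along y), 6 mm thick, held upright by a stainless spring clip whose splayed arms are its feet (55 mm along x), 88 mm high over all; stands in the black tray beside the jar. Origin: centre of its foot, 6 mm above the table. Loose.
There are look-alikes about, which are no part of the job. What is shaped like the lid but turquoise is not meant. Leave any blue look-alike of the seal_square alone.

How it is judged:
By the outcome, as a careful person would: the job done as asked, in the order asked, and still so for the second after the job is handed in, with the robot touching nothing.
It also fails if it takes over 96 s, if anything falls off the work surface, if the arm or the gripper's body presses on something with over 40 N, if the wrist force passes 120 N, or if a joint passes its speed limit or range.

## Robot

A 6-joint arm with a two-finger parallel gripper is mounted at the origin on the work surface. World frame = base frame: x ahead of the robot, y to its left, z up, the work surface at z = 0. Lengths are in m, angles in rad, forces in N, time in s.
With the tool pointing down it reaches from about 0.425 to 0.95 m from the base axis. Payload 3.5 kg.
Tool frame: the origin (TCP) lies at the very end of the fingers, on their centre line; the grasp point (between the pads) lies 19 mm behind it (tcp_to_grasp is the distance from the TCP to the grasp point, in m); z points along the fingers, y is the direction in which the jaws open and shut (so a half turn about z gives the same grasp; the last joint's range is limited). The gripper opens to 85 mm and grips with 20 to 120 N. Pads are 22 mm wide; open, the fingers measure 114 mm over their backs; the gripper's body (76 mm by 85 mm) begins 54 mm behind the grasp point. The pads swing forward as they close: fully open they stand 13 mm farther back than shut.
Start: joints at [1.008, 0.286, 1.577, -0, 1.279, -0.15], TCP at [0.271, 0.618, 0.231] pointing down, gripper open.
Joint ranges: [-2.77, 2.77], [-0.9, 2.22], [0.21, 2.48], [-1.53, 4.67], [0.24, 2.81], [-2.84, 2.84]. Speed limits (rad/s): [2.79, 2.79, 3.14, 3.14, 3.14, 3.14].

## Interface

Orientations are given as a unit quaternion [x, y, z, w].
In Python, from plant import * gives the robot as it stands. The module is installed in compiled form; this text tells all that it offers.
- The arm moves only by the tool arm_command, never from a script. Its argument "steps" is a list of rows, each a list of 3 entries, a list of its own where there are three numbers: the turn, a rotation vector about the tool's x, y, z in rad, then the shift along the tool's x, y, z in m, then the gripper command: -1 is shut, 1 is fully open, values between are in proportion. A call has 1 to 12 rows; each row is the pose to reach, as a shift and turn from the pose measured when the call began, along the tool's axes at that moment; what a row does not reach only later rows make up. A row lasts 1/8 s, in which the tool goes at most 62.5 mm and 10.7 degrees, less where a joint would pass 70% of its speed; a pose out of reach is approached as far as the arm can. A call with a gripper value outside its range is refused whole. The fingers move at their own pace and stop on an object; "force" is the grip in N (left out, the last holds). Time passes only in rows, so rows that repeat a pose let the fingers close. It gives the time, the measured TCP pose, the force and the opening at its end, in the units of the state.
- get_state(): the state, without advancing time (a new reading comes with each control period).
- read_camera(name): name is "scene" or "top" or "wrist"; returns a dict with "frame" (420x560x3 uint8, red, green, blue), "vfov" (degrees; the focal length in pixels is half the picture's height over the tangent of half this angle, whatever the lens; pixels are square), "cx", "cy" (the principal point, pixels), "position" and "rotation" of the camera in the world; the wrist camera has in their place "mount" (4x4, takes a point from camera to tool coordinates, whose origin is the TCP and whose axes are the flange's). Camera axes: x right, y up, looking along -z (the intrinsics and any distortion apply to the point x, -y, -z); pixel columns grow to the right and rows downward; lengths in m; the calibration is good to about 2 mm. A picture is of the moment at which its call begins: read the wrist's pose just before it. There is no depth.
- sign_off(): hands the job in, once; it reports no verdict.
The state is a dict: "time": time; "qpos": joint angles; "dq": joint speeds; "joint_efforts": joint torques, N m; "eef_pos": TCP position; "tcp_rot": TCP orientation; "contact_force": force on the tool from outside, world axes, zero at the start; "wrist_torque": the same for the moment, N m; "opening": opening from 0.0 (shut) to 1.0 (fully open).
Only numpy, scipy, OpenCV 4.12 (cv2) and the standard library are available. Lean on these libraries where they do the work, as an engineer would, in place of code of your own. Each camera call takes 0.05 s, during which the arm holds its last target.

## Working session

There is one attempt and no reset: what is moved stays moved. The work goes in short steps, Python scripts to look and compute and a tool call to move; the robot and the scene stay as the last step left them, time stands still between calls to the robot, and variables do not carry over. Pictures are saved under pics/ and viewed, and the job is handed in when it is done.

Besides the shell and the picture viewer there is one more tool, called after "Request:" as a command line: name --argument value ..., lists and objects as JSON in quotes. arm_command: Moves the arm, as the interface text tells. Its arguments: {"type":"object","properties":{"steps":{"type":"array"},"force":{"type":"number"}},"required":["steps"]}

```bash
ls; mkdir -p pics; python3 - <<'E'
from plant import *
import cv2
s=get_state()
for k in s: print(k,s[k])
for n in ["scene","top","wrist"]:
    c=read_camera(n)
    cv2.imwrite(f"pics/{n}0.png",c["frame"][:,:,::-1])
    print(n,{k:v for k,v in c.items() if k!="frame"})
E
```

```text
pics
time 0.0
qpos [ 1.00797306e+00  2.87168899e-01  1.57822369e+00 -1.85388074e-05
  1.27859912e+00 -1.50014665e-01]
dq [ 0.00034396 -0.00034406 -0.001586   -0.00186779  0.00099379  0.00134452]
joint_efforts [-2.42203496e-04 -4.05976903e+01 -2.92627519e+01 -1.97731906e-04
  5.71406606e-03 -1.05354722e-06]
eef_pos [0.27041938 0.61772504 0.22991975]
tcp_rot [ 2.04939083e-01  9.78773995e-01 -1.12723562e-03 -4.10223947e-04]
contact_force [-0.05969383  0.3823732   0.13318571]
wrist_torque [-0.00856134  0.05846003  0.00241931]
opening 0.9991664081038479
scene {'vfov': 50.49677192656752, 'cx': 279.8910380548699, 'cy': 205.54783287010207, 'position': array([0.75064511, 0.3409809 , 0.74062592]), 'rotation': array([0.08837931, 0.27012368, 0.90425087, 0.31867329])}
top {'vfov': 48.509796623737785, 'cx': 288.83462591375496, 'cy': 214.1011617534537, 'position': array([ 0.34241311, -0.03509931,  0.91495088]), 'rotation': array([ 0.05360785, -0.05120266, -0.70481006,  0.70551206])}
wrist {'vfov': 61.42328285180077, 'cx': 282.28228979837814, 'cy': 213.3295281093844, 'mount': array([[ 6.25336802e-06,  9.53986117e-01,  2.99850776e-01,
         7.57579864e-02],
       [ 9.99999938e-01,  9.92798217e-05, -3.36717285e-04,
        -3.45517427e-05],
       [-3.50992747e-04,  2.99850760e-01, -9.53986058e-01,
        -1.42497794e-01],
       [ 0.00000000e+00,  0.00000000e+00,  0.00000000e+00,
         1.00000000e+00]])}
```

View pics/scene0.png

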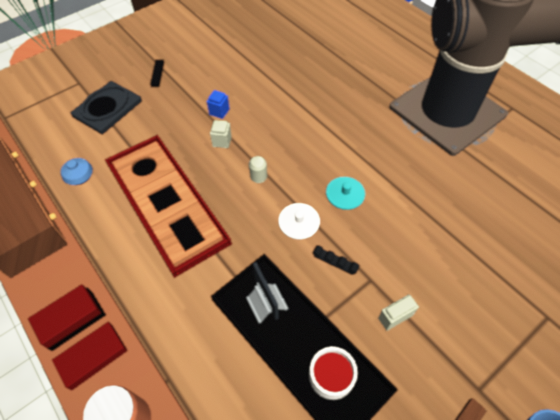

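View pics/top0.png

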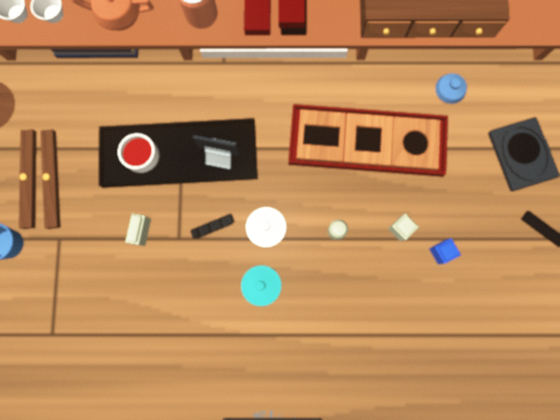

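View pics/wrist0.png

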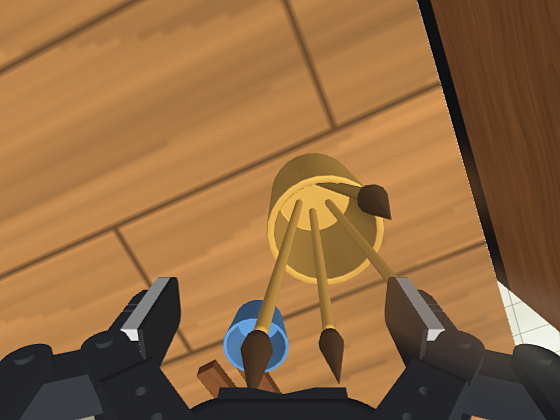

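Candidates, by top-view pixel:
- **Square seal:** pale one at (404,227), blue look-alike at (445,251), to be left alone.
- **Round seal:** (338,229).
- **Oblong seal:** (138,229).
- **Lid:** white one at (266,227), turquoise look-alike at (261,286), blue lidded pot at (451,88).
- **Jar:** white with red inside at (137,152), blue cups also about.
- **Rests:** oblong (322,136), square (368,139), round (415,143). The black stone at (524,150) is not a rest.

Close crops next to check these choices.

```bash
cat > h.py <<'E'
from plant import *
import numpy as np, cv2
from scipy.spatial.transform import Rotation as R
def cam(n):
    s=get_state() if n=="wrist" else None
    c=read_camera(n)
    f=210/np.tan(np.radians(c["vfov"]/2)); c["f"]=f
    if n=="wrist":
        T=np.eye(4);T[:3,:3]=R.from_quat(s["tcp_rot"]).as_matrix();T[:3,3]=s["eef_pos"]
        M=T@c["mount"]; c["P"]=M[:3,3];c["R"]=M[:3,:3]
    else:
        c["P"]=np.array(c["position"]); c["R"]=R.from_quat(c["rotation"]).as_matrix()
    return c
def ray(c,p):
    d=np.array([(p[0]-c["cx"])/c["f"],-(p[1]-c["cy"])/c["f"],-1.]); d=c["R"]@d
    return d/np.linalg.norm(d)
def onz(c,p,z):
    d=ray(c,p); return c["P"]+d*(z-c["P"][2])/d[2]
def proj(c,X):
    v=c["R"].T@(np.array(X)-c["P"]); return np.array([c["cx"]+c["f"]*v[0]/-v[2],c["cy"]-c["f"]*v[1]/-v[2]])
def tri(c1,p1,c2,p2):
    A=np.zeros((3,3));b=np.zeros(3)
    rs=[(c1,ray(c1,p1)),(c2,ray(c2,p2))]
    for c,d in rs:
        M=np.eye(3)-np.outer(d,d);A+=M;b+=M@c["P"]
    X=np.linalg.solve(A,b)
    err=max(np.linalg.norm((np.eye(3)-np.outer(d,d))@(X-c["P"])) for c,d in rs)
    return X,err
def save(n,im): cv2.imwrite(f"pics/{n}.png",im[:,:,::-1])
E
python3 - <<'E'
import cv2,numpy as np
t=cv2.imread("pics/top0.png"); s=cv2.imread("pics/scene0.png")
def crop(im,x,y,w,h,k): return cv2.resize(im[y:y+h,x:x+w],(w*k,h*k),interpolation=cv2.INTER_CUBIC)
a=[crop(t,118,205,64,50,6),crop(t,314,205,64,50,6)]; b=[crop(t,380,205,64,50,6),crop(s,200,100,64,50,6)]
cv2.imwrite("pics/c1.png",np.vstack([np.hstack(a),np.hstack(b)]))
a=[crop(t,285,98,80,90,4),crop(t,365,98,80,90,4)]
cv2.imwrite("pics/c2.png",np.hstack(a))
E
```

```text
(no output)
```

View pics/c1.png

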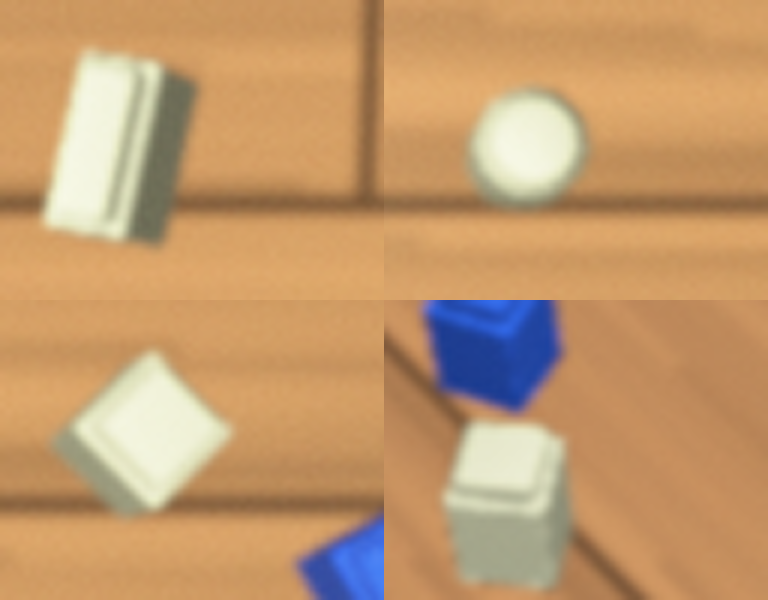

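View pics/c2.png

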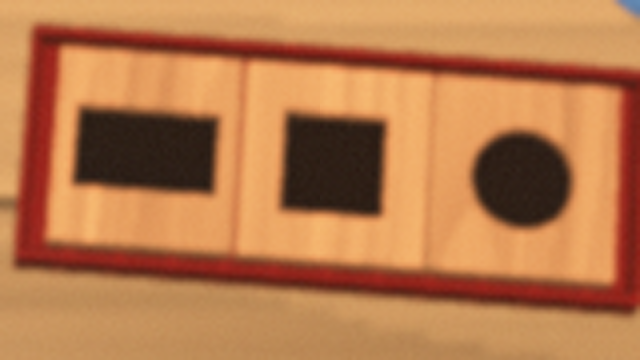

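Crops: pale oblong at (134,229), round at (338,229), square at (404,227), turned about 45°. The blue one is clearly separate. The wells are oblong, square and round from left to right. Now measuring in two views.

```bash
cat > m.py <<'E'
from h import *
def blob(m,near,r=30):
    n,l,st,ce=cv2.connectedComponentsWithStats(m.astype(np.uint8))
    best=None
    for i in range(1,n):
        if st[i,4]<25: continue
        d=np.hypot(*(ce[i]-near))
        if d<r and (best is None or d<best[0]): best=(d,i)
    if best is None: return None
    i=best[1]; mm=(l==i).astype(np.uint8)
    cnt=max(cv2.findContours(mm,cv2.RETR_EXTERNAL,cv2.CHAIN_APPROX_NONE)[0],key=cv2.contourArea)
    return ce[i],st[i,4],cnt
E
python3 - <<'E'
from m import *
T=cam("top");S=cam("scene")
def mk(c):
    im=c["frame"].astype(int); r,g,b=im[...,0],im[...,1],im[...,2]
    v=im.max(2)
    return dict(dark=v<75,pale=(b>r-60)&(g>r-25)&(r>g-25)&(v>120), red=(r>140)&(g<60), white=(b>190)&(r>190),bright=im.sum(2))
mt,ms=mk(T),mk(S)
for n,k,pt,ps in [("w_ob","dark",(322,136),(187,233)),("w_sq","dark",(368,139),(165,198)),("w_ro","dark",(415,143),(144,166)),
   ("jar_red","red",(137,152),(333,372)),("sq","pale",(404,227),(221,134)),("ro","pale",(338,229),(258,169)),("ob","pale",(138,229),(400,312)),("lid","white",(266,227),(299,221)),("brush","dark",(213,226),(336,260))]:
    a=blob(mt[k],pt);b=blob(ms[k],ps)
    X,e=tri(T,a[0],S,b[0])
    print(n,a[0].round(1),a[1],b[0].round(1),b[1],X.round(4),round(e,4), "minrect",[np.round(q,1) for q in cv2.minAreaRect(a[2])[:3]])
    if n[0]=='w':
      for c,q in ((T,a),(S,b)):
        pts=np.array([onz(c,p[0],0.02)[:2] for p in q[2]]).astype(np.float32)
        print("   rim z.02",cv2.minAreaRect(pts*1000))
    if k=="pale":
      for c,q,im in((T,a,mt),(S,b,ms)):
        m=np.zeros((420,560),np.uint8);cv2.drawContours(m,[q[2]],-1,1,-1); vals=im["bright"][m>0]; print("   br pct",np.percentile(vals,[5,25,50,75,95]))
E
```

```text
w_ob [321.  135.2] 565 [186.3 232.5] 602 [ 0.6369 -0.0964  0.015 ] 0.0003 minrect [array([321.1, 135.2]), array([33.1, 17.2]), np.float64(4.4)]
   rim z.02 ((635.074462890625, -95.87614440917969), (65.77360534667969, 35.50524139404297), 85.42569732666016)
   rim z.02 ((637.8092041015625, -94.5058822631836), (63.16416931152344, 37.911808013916016), 85.72233581542969)
w_sq [367.9 138.9] 503 [164.1 198. ] 431 [ 0.6293 -0.19    0.0156] 0.0005 minrect [array([367.9, 138.9]), array([23. , 21.8]), np.float64(3.6)]
   rim z.02 ((627.6830444335938, -188.95608520507812), (45.57693862915039, 44.9500617980957), 85.4635009765625)
   rim z.02 ((629.9279174804688, -187.44171142578125), (41.49330520629883, 47.75966262817383), 84.650390625)
w_ro [415.1 142.6] 393 [143.9 166.7] 281 [ 0.6218 -0.284   0.0161] 0.0007 minrect [array([415. , 142.5]), array([21., 22.]), np.float64(90.0)]
   rim z.02 ((620.1599731445312, -282.2713623046875), (43.14640808105469, 43.87589645385742), 0.007467309013009071)
   rim z.02 ((622.5189819335938, -281.7930908203125), (39.018211364746094, 44.58245086669922), 50.849029541
[... 426 characters left out ...]
255  0.024 ] 0.0002 minrect [array([337.5, 229.5]), array([19., 19.]), np.float64(90.0)]
   br pct [400.5  522.25 650.5  697.   717.  ]
   br pct [379.35 478.75 521.   655.25 692.  ]
ob [135.6 228.9] 454 [399.8 310.7] 686 [0.4456 0.2604 0.0318] 0.0001 minrect [array([137.4, 229.2]), array([19.9, 30.3]), np.float64(14.0)]
   br pct [377.3  573.   656.   709.75 718.  ]
   br pct [447.75 526.   639.   668.   673.  ]
lid [265.5 226.6] 1279 [298.8 220.5] 1152 [0.4534 0.0134 0.008 ] 0.0004 minrect [array([265.5, 226.5]), array([39., 39.]), np.float64(90.0)]
brush [211.8 226.3] 354 [335.6 260.2] 493 [0.4543 0.1191 0.0052] 0.0006 minrect [array([211.9, 226.2]), array([ 8.8, 42.5]), np.float64(66.6)]
```

```bash
python3 - <<'E'
from m import *
T=cam("top");S=cam("scene")
for n,pt,ps,tt,ts,z in [("sq",(404,226),(221,130),625,590,.051),("ro",(338,229),(258,163),640,620,.052),("ob",(134,229),(400,308),690,630,.051)]:
    r=[]
    for c,p,t in((T,pt,tt),(S,ps,ts)):
        im=cv2.resize(c["frame"],None,fx=4,fy=4,interpolation=cv2.INTER_CUBIC).astype(int)
        R_,G,B=im[...,0],im[...,1],im[...,2]
        q=blob((im.sum(2)>t)&(B>R_-70)&(G>R_-25),np.array(p)*4+1.5,60)
        ce=(q[0]-1.5)/4; r.append(ce)
        pts=np.array([onz(c,(x[0]-1.5)/4,z)[:2] for x in q[2]]).astype(np.float32)*1000
        print(n,ce.round(1),q[1]/16,[np.round(v,1) for v in cv2.minAreaRect(pts)], "cen@z",onz(c,ce,z).round(4))
    print("  tri",tri(T,r[0],S,r[1]))
print(onz(T,(266,226),.011),onz(S,(299,220.5),.011))
# lid knob, brush, slate
E
python3 - <<'E'
import cv2,numpy as np
t=cv2.imread("pics/top0.png"); s=cv2.imread("pics/scene0.png")
def crop(im,x,y,w,h,k): return cv2.resize(im[y:y+h,x:x+w],(w*k,h*k),interpolation=cv2.INTER_CUBIC)
cv2.imwrite("pics/c3.png",np.vstack([np.hstack([crop(t,240,200,60,50,6),crop(s,270,195,60,50,6)]),np.hstack([crop(t,90,105,180,90,2),crop(s,230,280,180,90,2)])]))
E
```

```text
sq [404.6 226.4] 303.625 [array([ 448.8, -248.4]), array([33.7, 33.1]), np.float64(43.9)] cen@z [ 0.4485 -0.2481  0.051 ]
sq [220.5 126.4] 160.5625 [array([ 453.1, -245.6]), array([39.5, 33.1]), np.float64(44.7)] cen@z [ 0.4507 -0.2473  0.051 ]
  tri (array([ 0.44919541, -0.24914975,  0.04822879]), np.float64(0.0005401450358839752))
ro [337.4 228.5] 162.5 [array([ 444.6, -122.8]), array([25.3, 27.5]), np.float64(0.1)] cen@z [ 0.4444 -0.1226  0.052 ]
ro [258.3 162.9] 131.375 [array([ 448., -119.]), array([32.7, 24. ]), np.float64(78.8)] cen@z [ 0.4485 -0.1191  0.052 ]
  tri (array([ 0.44536535, -0.12343038,  0.04521057]), np.float64(0.00020446148617632806))
ob [132.6 228.5] 178.9375 [array([443.7, 259.9]), array([14.5, 47.2]), np.float64(80.3)] cen@z [0.444  0.2598 0.051 ]
ob [402.2 308.2] 363.1875 [array([450.3, 261.3]), array([21.4, 52.3]), np.float64(80.5)] cen@z [0.4478 0.2621 0.051 ]
  tri (array([0.44494454, 0.26159539, 0.04490081]), np.float64(0.0002994184721801507))
[0.45397465 0.01265615 0.011     ] [0.45465213 0.01453743 0.011     ]
```

View pics/c3.png

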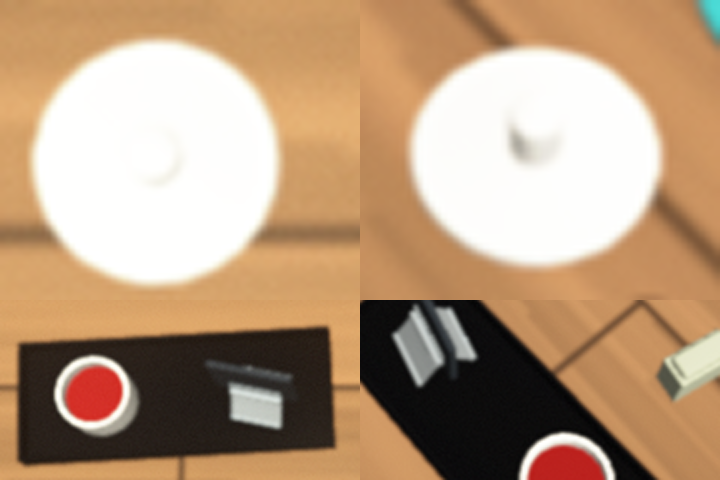

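```bash
cat > go.py <<'E'
import sys
from h import *
def rel(*tg):
    s=get_state(); p=np.array(s["eef_pos"]); r=R.from_quat(s["tcp_rot"]); ya=np.degrees(np.arctan2(r.as_matrix()[1,1],r.as_matrix()[0,1]))
    print("t%.2f"%s["time"],"tcp",p.round(4),"yang %.1f"%ya,"zax",r.as_matrix()[:,2].round(4),"open %.3f"%s["opening"],"q6 %.2f"%s["qpos"][5],"F",np.round(s["contact_force"],1))
    for (x,y,z,a) in tg:
        if a is None: a=ya
        a=ya+((a-ya+90)%180-90)
        a=np.radians(a); Y=np.array([np.cos(a),np.sin(a),0]);Z=np.array([0,0,-1.]);X=np.cross(Y,Z)
        D=r.inv()*R.from_matrix(np.column_stack([X,Y,Z]))
        print("  turn",D.as_rotvec().round(4).tolist(),"shift",r.inv().apply(np.array([x,y,z])-p).round(4).tolist(),"dist %.3f"%np.linalg.norm(np.array([x,y,z])-p), "yaw->%.1f q6->%.2f"%(np.degrees(a),np.arctan2(y,x)-a))
if __name__=="__main__":
    v=[None if a=="n" else float(a) for a in sys.argv[1:]]
    rel(*[v[i:i+4] for i in range(0,len(v),4)])
E
python3 go.py .5 .2 .24 n .47 -.2 .22 -46
```

```text
t0.35 tcp [0.2707 0.6182 0.231 ] yang 66.3 zax [-3.e-04 -5.e-04 -1.e+00] open 1.001 q6 -0.15 F [ 1.2 -0.1 -0.1]
  turn [-0.0006, -0.0001, -0.0] shift [-0.3778, -0.291, -0.0089] dist 0.477 yaw->66.3 q6->-0.78
  turn [-0.0005, -0.0004, -1.1808] shift [-0.5108, -0.6695, 0.0113] dist 0.842 yaw->134.0 q6->-2.74
```

Request:
arm_command --steps '[[[0, 0, 0.3], [-0.12, -0.09, 0], 1], [[0, 0, 0.5], [-0.2, -0.15, 0], 1], [[0, 0, 0.7], [-0.28, -0.22, -0.005], 1], [[0, 0, 0.9], [-0.35, -0.29, -0.005], 1], [[0, 0, 1.1], [-0.39, -0.35, -0.005], 1], [[0, 0, 1.3], [-0.42, -0.41, 0], 1], [[0, 0, 1.5], [-0.445, -0.47, 0.005], 1], [[0, 0, 1.7], [-0.47, -0.53, 0.01], 1], [[0, 0, 1.8], [-0.49, -0.59, 0.01], 1], [[0, 0, 1.9], [-0.505, -0.65, 0.01], 1], [[0, 0, 1.96], [-0.51, -0.67, 0.01], 1], [[0, 0, 1.96], [-0.51, -0.67, 0.01], 1]]'

```text
time: 1.85
eef_pos: [0.4658, -0.0946, 0.224]
tcp_rot: [0.927, 0.375, 0.0, 0.001]
contact_force: [1.3, -0.4, -0.3]
opening: 0.999
```

```bash
python3 go.py .449 -.249 .22 -46; python3 - <<'E'
from h import *
W=cam("wrist"); save("w1",W["frame"])
for X in [(.449,-.249,.051),(.629,-.188,.02),(.445,-.123,.052)]: print(proj(W,X))
E
```

```text
t1.85 tcp [ 0.4658 -0.0946  0.224 ] yang -46.0 zax [ 1.1e-03 -9.0e-04 -1.0e+00] open 0.999 q6 0.39 F [ 1.3 -0.4 -0.3]
  turn [0.0014, -0.0002, 0.0002] shift [-0.1194, 0.0994, 0.0041] dist 0.155 yaw->-46.0 q6->0.30
[378.8679427  304.52785904]
[469.90662727 129.25576913]
[287.51327915 226.47551744]
```

View pics/w1.png

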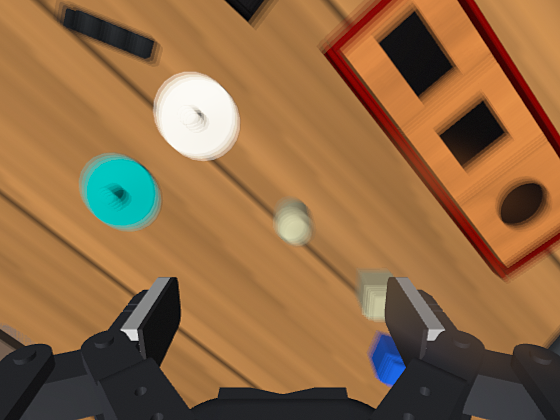

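Wrist view agrees: square seal near (377,295), round at (293,222), square well at (473,133). Predicted pixels match within blur. Moving above the square seal.

Request:
arm_command --steps '[[[0.0014, 0, 0], [-0.05, 0.04, 0.02], 0.6], [[0.0014, 0, 0], [-0.1, 0.08, 0.05], 0.6], [[0.0014, 0, 0], [-0.119, 0.099, 0.06], 0.6], [[0.0014, 0, 0], [-0.119, 0.099, 0.06], 0.6], [[0.0014, 0, 0], [-0.119, 0.099, 0.06], 0.6]]'

```text
time: 2.52
eef_pos: [0.4485, -0.255, 0.1652]
tcp_rot: [0.928, 0.372, -0.001, 0.002]
contact_force: [0.3, -0.0, -0.9]
opening: 0.802
```

```bash
python3 go.py .449 -.249 .016 -46; python3 - <<'E'
from h import *
W=cam("wrist"); save("w2",W["frame"])
for X in [(.449,-.249,.051)]: print(proj(W,X))
E
```

```text
t2.52 tcp [ 0.4485 -0.255   0.1652] yang -46.3 zax [-1.0e-04 -5.1e-03 -1.0e+00] open 0.802 q6 0.10 F [ 0.3 -0.  -0.9]
  turn [0.0036, 0.0037, -0.0051] shift [0.005, -0.0045, 0.1492] dist 0.149 yaw->-46.0 q6->0.30
[275.35437883 202.5282934 ]
```

View pics/w2.png

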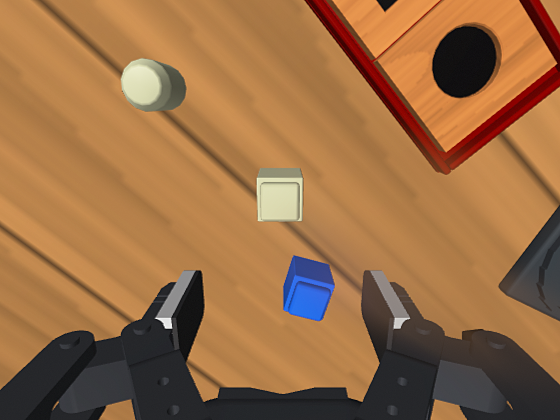

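```bash
cat > wl.py <<'E'
from m import *
def seal(c,near,z=.051,t=600):
    im=cv2.resize(c["frame"],None,fx=2,fy=2,interpolation=cv2.INTER_CUBIC).astype(int)
    r,g,b=im[...,0],im[...,1],im[...,2]
    q=blob((im.sum(2)>t)&(b>r-75)&(g>r-25)&(r>g-20),np.array(near)*2+.5,80)
    ce=(q[0]-.5)/2
    pts=np.array([onz(c,(x[0]-.5)/2,z)[:2] for x in q[2]]).astype(np.float32)*1000
    return ce,onz(c,ce,z),cv2.minAreaRect(pts)
E
python3 - <<'E'
from wl import *
s=get_state();print(s["eef_pos"],np.abs(s["dq"]).max(),s["qpos"].round(2))
W=cam("wrist")
for t in (500,560,620): print(seal(W,(280,202),t=t))
print(seal(W,(148,84),z=.052,t=560))
E
python3 go.py .449 -.249 .016 -46;
```

```text
[ 0.4487766  -0.25466657  0.16558649] 0.014738768249551582 [-0.71 -0.    2.02 -0.    1.12  0.1 ]
(array([278.06597871, 199.18650223]), array([ 0.45255311, -0.24847987,  0.051     ]), ((452.69134521484375, -249.4215545654297), (33.95191192626953, 33.646568298339844), 43.79151153564453))
(array([277.93050344, 199.18574109]), array([ 0.45248309, -0.24840575,  0.051     ]), ((452.7776794433594, -249.25405883789062), (33.54210662841797, 33.39665985107422), 43.69244384765625))
(array([274.47660916, 194.25763106]), array([ 0.45346777, -0.24389821,  0.051     ]), ((450.4440612792969, -250.65280151367188), (25.121557235717773, 24.80718421936035), 41.23690414428711))
(array([140.13445681,  83.02581942]), array([ 0.44727101, -0.12435792,  0.052     ]), ((446.98883056640625, -124.271484375), (26.801315307617188, 24.878639221191406), 74.48709106445312))
t2.62 tcp [ 0.4489 -0.2545  0.1658] yang -46.2 zax [ 8.0e-04 -6.2e-03 -1.0e+00] open 0.801 q6 0.10 F [0.1 0.5 0.9]
  turn [0.005, 0.0037, -0.0033] shift [0.0044, -0.0047, 0.1498] dist 0.150 yaw->-46.0 q6->0.30
```

Request:
arm_command --steps '[[[0.005, 0.003, -0.003], [0.006, -0.003, 0.05], 0.6], [[0.005, 0.003, -0.003], [0.006, -0.003, 0.09], 0.6], [[0.005, 0.003, -0.003], [0.006, -0.003, 0.13], 0.6], [[0.005, 0.003, -0.003], [0.006, -0.003, 0.15], 0.6], [[0.005, 0.003, -0.003], [0.006, -0.003, 0.15], 0.6], [[0.005, 0.003, -0.003], [0.006, -0.003, 0.15], 0.6], [[0.005, 0.003, -0.003], [0.006, -0.003, 0.15], -0.5], [[0.005, 0.003, -0.003], [0.006, -0.003, 0.15], -0.5], [[0.005, 0.003, -0.003], [0.006, -0.003, 0.15], -1], [[0.005, 0.003, -0.003], [0.006, -0.003, 0.15], -1], [[0.005, 0.003, -0.003], [0.006, -0.003, 0.15], -1]]' --force 40

```text
time: 4.0
eef_pos: [0.4521, -0.2496, 0.0172]
tcp_rot: [0.927, 0.374, 0.0, 0.001]
contact_force: [-0.4, 2.5, 6.7]
opening: 0.414
```

```bash
python3 go.py .451 -.249 .08 n .629 -.188 .09 -4.5 .629 -.188 .028 -4.5; python3 - <<'E'
from h import *
W=cam("wrist"); save("w3",W["frame"])
E
```

```text
t4.00 tcp [ 0.4521 -0.2496  0.0172] yang -46.0 zax [ 8.0e-04 -1.3e-03 -1.0e+00] open 0.414 q6 0.10 F [-0.4  2.5  6.7]
  turn [0.0015, 0.0003, -0.0] shift [-0.0003, -0.0011, -0.0628] dist 0.063 yaw->-46.0 q6->0.30
  turn [0.0013, 0.0008, -0.7249] shift [0.1701, 0.0786, -0.0728] dist 0.201 yaw->-4.5 q6->-0.21
  turn [0.0013, 0.0008, -0.7249] shift [0.1701, 0.0785, -0.0108] dist 0.188 yaw->-4.5 q6->-0.21
```

View pics/w3.png

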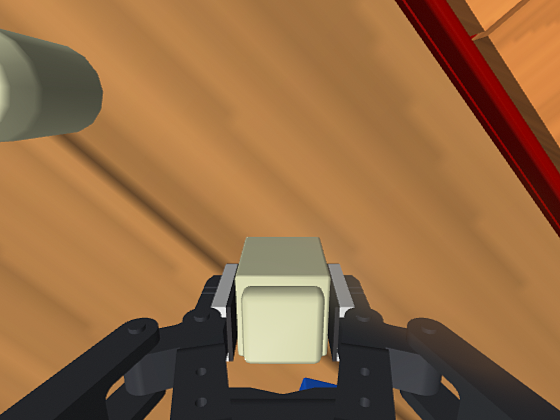

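```bash
python3 - <<'E'
from wl import *
W=cam("wrist")
for t in (560,600): print(seal(W,(284,325),t=t)[:2], get_state()["eef_pos"])
E
```

```text
(array([280.00286996, 328.42402421]), array([ 0.45173634, -0.24990043,  0.051     ])) [ 0.45207988 -0.24961603  0.01715763]
(array([279.80854293, 330.44586586]), array([ 0.4510758 , -0.25043823,  0.051     ])) [ 0.45207988 -0.24961603  0.01715763]
```

Request:
arm_command --steps '[[[0, 0, 0], [0, 0, -0.03], -1], [[0, 0, 0], [0, 0, -0.07], -1], [[0, 0, 0], [0, 0, -0.11], -1], [[0, 0, -0.15], [0.05, 0.02, -0.11], -1], [[0, 0, -0.3], [0.09, 0.04, -0.11], -1], [[0, 0, -0.45], [0.12, 0.055, -0.11], -1], [[0, 0, -0.6], [0.14, 0.065, -0.11], -1], [[0, 0, -0.725], [0.17, 0.078, -0.11], -1], [[0, 0, -0.725], [0.17, 0.078, -0.11], -1], [[0, 0, -0.725], [0.17, 0.078, -0.11], -1], [[0, 0, -0.725], [0.17, 0.078, -0.11], -1]]'

```text
time: 5.48
eef_pos: [0.6275, -0.1879, 0.1268]
tcp_rot: [0.735, 0.678, -0.0, 0.0]
contact_force: [-0.1, 0.1, -2.7]
opening: 0.413
```

```bash
python3 go.py .629 -.188 .030 -4.5; python3 - <<'E'
from wl import *
W=cam("wrist"); save("w4",W["frame"])
for X in [(.629,-.188,.02),(.6365,-.095,.02),(.6214,-.282,.02)]: print(proj(W,X))
im=W["frame"].astype(int)
n,l,st,ce=cv2.connectedComponentsWithStats((im.max(2)<60).astype(np.uint8))
for i in range(1,n):
    if st[i,4]>800: print(ce[i],st[i])
E
```

```text
t5.47 tcp [ 0.6275 -0.1879  0.1268] yang -4.6 zax [-3.e-04 -1.e-03 -1.e+00] open 0.413 q6 -0.37 F [-0.1  0.1 -2.7]
  turn [-0.0002, 0.001, -0.0011] shift [0.0001, 0.0016, 0.0968] dist 0.097 yaw->-4.5 q6->-0.21
[283.2292886  210.72164832]
[283.46084458  75.19361025]
[283.01728506 320.99502824]
[283.91185229  74.22632519] [ 253   20   63  112 6716]
[277.144641   188.17377732] [249 179  70  22 961]
[261.19803485 381.36008907] [    0   294   560   126 28293]
```

View pics/w4.png

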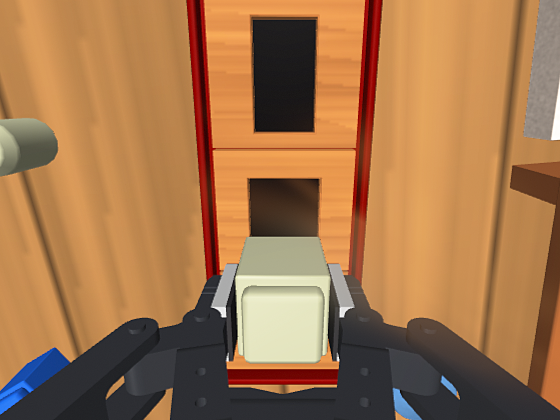

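Seal held centred over the square well (column 284); the neighbouring oblong well lies at (284,74), 1 px from prediction. Lowering.

Request:
arm_command --steps '[[[0, 0.001, 0], [0, 0.001, 0.03], -1], [[0, 0.001, 0], [0, 0.001, 0.06], -1], [[0, 0.001, 0], [0, 0.001, 0.08], -1], [[0, 0.001, 0], [0, 0.001, 0.09], -1], [[0, 0.001, 0], [0, 0.001, 0.094], -1], [[0, 0.001, 0], [0, 0.001, 0.0965], -1], [[0, 0.001, 0], [0, 0.001, 0.0975], -1], [[0, 0.001, 0], [0, 0.001, 0.0975], -1], [[0, 0.001, 0], [0, 0.001, 0.0975], -1]]'

```text
time: 6.65
eef_pos: [0.6289, -0.1882, 0.03]
tcp_rot: [0.735, 0.678, 0.0, 0.0]
contact_force: [-0.4, 0.3, -1.6]
opening: 0.416
```

```bash
python3 go.py .629 -.188 .029 -4.5; python3 - <<'E'
from wl import *
W=cam("wrist"); save("w5",W["frame"]); save("s5",cam("scene")["frame"])
E
```

```text
t6.65 tcp [ 0.6289 -0.1882  0.03  ] yang -4.6 zax [ 9.e-04 -4.e-04 -1.e+00] open 0.416 q6 -0.37 F [-0.4  0.3 -1.6]
  turn [0.0009, 0.0003, -0.0011] shift [0.0002, 0.0001, 0.001] dist 0.001 yaw->-4.5 q6->-0.21
```

View pics/w5.png

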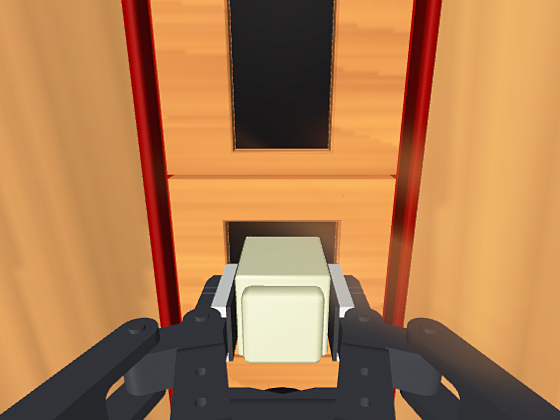

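Request:
arm_command --steps '[[[0, 0, 0], [0, 0, 0.001], -1], [[0, 0, 0], [0, 0, 0.002], -1], [[0, 0, 0], [0, 0, 0.002], -1]]'

```text
time: 7.12
eef_pos: [0.6289, -0.1882, 0.0292]
tcp_rot: [0.735, 0.678, -0.0, 0.0]
contact_force: [-3.2, 1.0, 5.2]
opening: 0.412
```

Request:
arm_command --steps '[[[0, 0, 0], [0, 0, 0], 0.0], [[0, 0, 0], [0, 0, 0], 0.2], [[0, 0, 0], [0, 0, 0], 0.3], [[0, 0, 0], [0, 0, -0.03], 0.3], [[0, 0, 0], [0, 0, -0.07], 0.3], [[0, 0, 0], [0, 0, -0.11], 0.3], [[0, 0, 0], [0, 0, -0.13], 0.4], [[0, 0, 0], [0, 0, -0.13], 0.4], [[0, 0, 0], [0, 0, -0.13], 0.4]]'

```text
time: 8.25
eef_pos: [0.6278, -0.1877, 0.1569]
tcp_rot: [0.735, 0.678, -0.001, -0.002]
contact_force: [0.3, -0.3, -1.0]
opening: 0.699
```

```bash
python3 go.py .446 -.1235 .165 -46; python3 - <<'E'
from wl import *
W=cam("wrist"); save("w6",W["frame"]); print(seal(W,(283,230),z=.063,t=590)); print(proj(W,(.629,-.188,.063)))
E
```

```text
t8.25 tcp [ 0.6278 -0.1877  0.1569] yang -4.6 zax [-0.0031  0.0013 -1.    ] open 0.699 q6 -0.37 F [ 0.3 -0.3 -1. ]
  turn [-0.0034, 0.0001, 0.7233] shift [0.0496, -0.1863, -0.0075] dist 0.193 yaw->-46.0 q6->0.53
(array([283.70179332, 218.63867188]), array([ 0.62921942, -0.18953196,  0.063     ]), ((629.3764038085938, -189.8527069091797), (27.818696975708008, 27.06290626525879), 84.59593963623047))
[283.22004069 216.5978294 ]
```

View pics/w6.png

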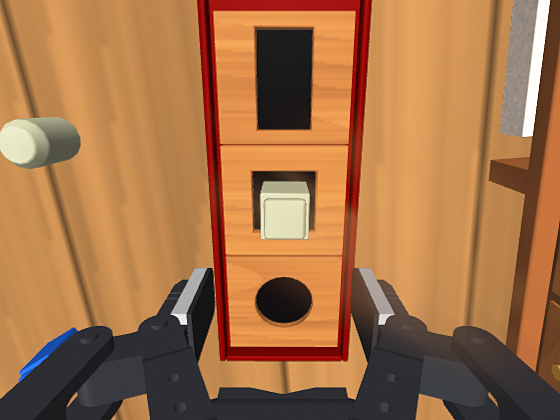

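Square seal stands in its well (285,212), upright and centred. Next the round seal.

```bash
python3 go.py .4465 -.1235 .10 -4.6
```

```text
t8.30 tcp [ 0.6276 -0.1876  0.1565] yang -4.6 zax [-0.0037  0.0016 -1.    ] open 0.700 q6 -0.37 F [-0.4 -0.2  0.3]
  turn [-0.0038, -0.0013, 0.0008] shift [0.0495, -0.1854, 0.0573] dist 0.200 yaw->-4.6 q6->-0.19
```

Request:
arm_command --steps '[[[-0.004, 0, 0], [0.015, -0.06, 0], 0.5], [[-0.004, 0, 0], [0.03, -0.12, 0.02], 0.5], [[-0.004, 0, 0], [0.05, -0.175, 0.04], 0.5], [[-0.004, 0, 0], [0.05, -0.185, 0.057], 0.5], [[-0.004, 0, 0], [0.05, -0.185, 0.057], 0.5], [[-0.004, 0, 0], [0.05, -0.185, 0.057], 0.5]]'

```text
time: 9.05
eef_pos: [0.448, -0.1235, 0.1007]
tcp_rot: [0.735, 0.678, 0.001, 0.0]
contact_force: [1.3, -0.9, 0.5]
opening: 0.753
```

```bash
python3 go.py .4465 -.1235 .016 -4.6; python3 - <<'E'
from wl import *
W=cam("wrist"); save("w7",W["frame"]); print(seal(W,proj(W,(.4465,-.1235,.052)),z=.052,t=590)); print(proj(W,(.4465,-.1235,.052)))
E
```

```text
t9.05 tcp [ 0.448  -0.1235  0.1007] yang -4.6 zax [ 1.1e-03  9.0e-04 -1.0e+00] open 0.753 q6 -0.41 F [ 1.3 -0.9  0.5]
  turn [0.0011, -0.001, 0.0006] shift [-0.0002, -0.0016, 0.0847] dist 0.085 yaw->-4.6 q6->-0.19
(array([276.47046552, 237.86089152]), array([ 0.44565875, -0.12189791,  0.052     ]), ((445.3488464355469, -121.92214965820312), (23.7767276763916, 22.108484268188477), 22.892248153686523))
[278.14658829 240.31958027]
```

View pics/w7.png

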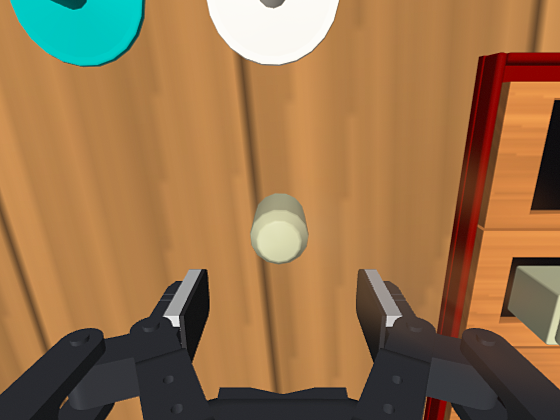

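Request:
arm_command --steps '[[[0.001, -0.001, 0], [0.001, -0.002, 0.04], 0.5], [[0.001, -0.001, 0], [0.001, -0.002, 0.07], 0.5], [[0.001, -0.001, 0], [0.001, -0.002, 0.084], 0.5], [[0.001, -0.001, 0], [0.001, -0.002, 0.084], 0.5], [[0.001, -0.001, 0], [0.001, -0.002, 0.084], 0.0], [[0.001, -0.001, 0], [0.001, -0.002, 0.084], -0.5], [[0.001, -0.001, 0], [0.001, -0.002, 0.084], -1], [[0.001, -0.001, 0], [0.001, -0.002, 0.084], -1], [[0.001, -0.001, 0], [0.001, -0.002, 0.084], -1], [[0.001, -0.001, 0], [0.001, -0.002, 0.084], -1]]'

```text
time: 10.35
eef_pos: [0.4479, -0.1233, 0.0188]
tcp_rot: [0.735, 0.678, 0.001, 0.002]
contact_force: [-0.3, 0.4, 6.8]
opening: 0.4
```

```bash
python3 go.py .621 -.282 .126 -4.6; python3 - <<'E'
from wl import *
W=cam("wrist"); save("w8",W["frame"]); print(seal(W,(282,325),z=.052,t=590)[:2])
E
```

```text
t10.35 tcp [ 0.4479 -0.1233  0.0188] yang -4.6 zax [ 0.0035 -0.0019 -1.    ] open 0.400 q6 -0.41 F [-0.3  0.4  6.8]
  turn [0.0036, 0.0016, 0.0008] shift [-0.1447, 0.1855, -0.1063] dist 0.258 yaw->-4.6 q6->-0.35
(array([277.42497686, 316.48837344]), array([ 0.44722825, -0.11967059,  0.052     ]))
```

View pics/w8.png

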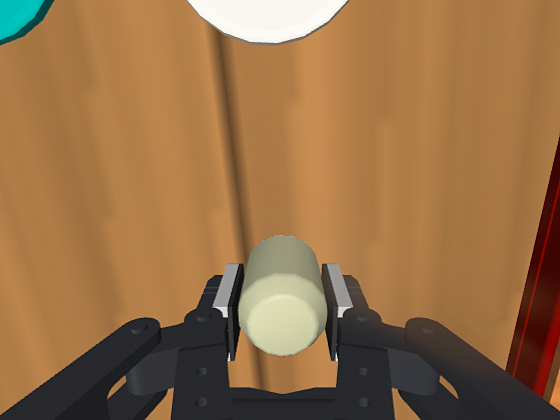

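Request:
arm_command --steps '[[[0, 0, 0], [0, 0, -0.03], -1], [[0, 0, 0], [0, 0, -0.07], -1], [[0, 0, 0], [-0.02, 0.02, -0.106], -1], [[0.0036, 0.001, 0], [-0.05, 0.065, -0.106], -1], [[0.0036, 0.001, 0], [-0.085, 0.11, -0.106], -1], [[0.0036, 0.001, 0], [-0.12, 0.155, -0.106], -1], [[0.0036, 0.001, 0], [-0.144, 0.185, -0.106], -1], [[0.0036, 0.001, 0], [-0.144, 0.185, -0.106], -1], [[0.0036, 0.001, 0], [-0.144, 0.185, -0.106], -1], [[0.0036, 0.001, 0], [-0.144, 0.185, -0.106], -1]]'

```text
time: 11.65
eef_pos: [0.6197, -0.2802, 0.1254]
tcp_rot: [0.734, 0.679, -0.0, -0.0]
contact_force: [0.0, 0.6, -0.7]
opening: 0.401
```

```bash
python3 go.py .621 -.282 .032 -4.6; python3 - <<'E'
from wl import *
W=cam("wrist"); save("w9",W["frame"]); print(proj(W,(.621,-.282,.02)))
E
```

```text
t11.65 tcp [ 0.6197 -0.2802  0.1254] yang -4.5 zax [-1.e-03  1.e-04 -1.e+00] open 0.401 q6 -0.49 F [ 0.   0.6 -0.7]
  turn [-0.001, -0.0, 0.0013] shift [-0.0017, 0.0016, 0.0934] dist 0.093 yaw->-4.6 q6->-0.35
[283.23072944 213.61332793]
```

View pics/w9.png

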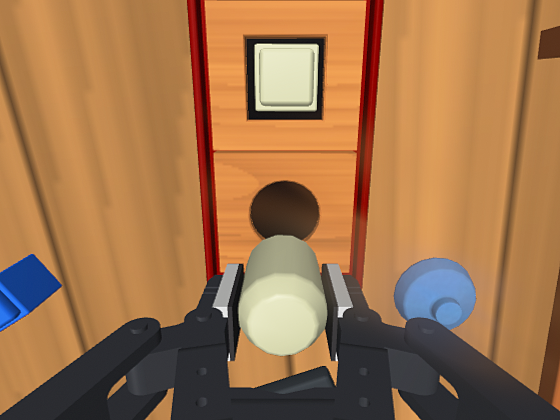

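Round seal held over its well, whose centre shows at (285,213), predicted (283,214). Lowering.

Request:
arm_command --steps '[[[-0.001, 0, 0], [-0.0025, 0.002, 0.03], -1], [[-0.001, 0, 0], [-0.0025, 0.002, 0.06], -1], [[-0.001, 0, 0], [-0.0025, 0.002, 0.08], -1], [[-0.001, 0, 0], [-0.0025, 0.002, 0.089], -1], [[-0.001, 0, 0], [-0.0025, 0.002, 0.093], -1], [[-0.001, 0, 0], [-0.0025, 0.002, 0.0945], -1], [[-0.001, 0, 0], [-0.0025, 0.002, 0.0955], -1], [[-0.001, 0, 0], [-0.0025, 0.002, 0.0955], -1]]'

```text
time: 12.7
eef_pos: [0.622, -0.2832, 0.0309]
tcp_rot: [0.734, 0.679, 0.0, 0.001]
contact_force: [0.3, -0.9, -0.2]
opening: 0.398
```

Request:
arm_command --steps '[[[0, 0, 0], [0, 0, 0.001], -1], [[0, 0, 0], [0, 0, 0.0015], -1], [[0, 0, 0], [0, 0, 0.0015], -1]]'

```text
time: 13.08
eef_pos: [0.6221, -0.2832, 0.0309]
tcp_rot: [0.734, 0.679, 0.0, 0.001]
contact_force: [-3.2, 2.4, 6.1]
opening: 0.402
```

Contact: the height stops at 0.0309 with +6 N. Releasing and rising.

Request:
arm_command --steps '[[[0, 0, 0], [0, 0, 0], 0.0], [[0, 0, 0], [0, 0, 0], 0.2], [[0, 0, 0], [0, 0, 0], 0.3], [[0, 0, 0], [0, 0, -0.03], 0.3], [[0, 0, 0], [0, 0, -0.07], 0.3], [[0, 0, 0], [0, 0, -0.11], 0.3], [[0, 0, 0], [0, 0, -0.15], 0.4], [[0, 0, 0], [0, 0, -0.17], 0.4], [[0, 0, 0], [0, 0, -0.17], 0.4]]'

```text
time: 14.2
eef_pos: [0.6226, -0.2835, 0.2025]
tcp_rot: [0.734, 0.679, 0.0, 0.002]
contact_force: [0.3, -0.1, -0.2]
opening: 0.698
```

```bash
python3 go.py .45 -0.0 .20 80.3  .4455 .2605 .16 80.3; python3 - <<'E'
from wl import *
W=cam("wrist"); save("w10",W["frame"]);
E
```

```text
t14.20 tcp [ 0.6226 -0.2835  0.2025] yang -4.5 zax [ 0.0037 -0.0027 -1.    ] open 0.698 q6 -0.50 F [ 0.3 -0.1 -0.2]
  turn [0.0014, 0.0048, -1.4802] shift [0.2691, -0.1944, 0.0011] dist 0.332 yaw->80.3 q6->-1.40
  turn [0.0014, 0.0048, -1.4802] shift [0.5285, -0.2195, 0.0404] dist 0.574 yaw->80.3 q6->-0.87
```

View pics/w10.png

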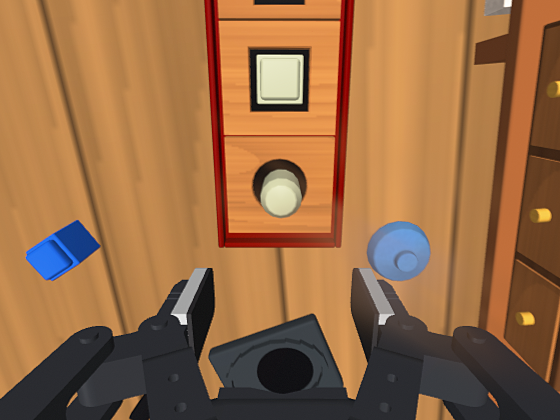

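Round seal stands in its well (280,190). Now the oblong seal, with jaws across its short side.

Request:
arm_command --steps '[[[0, 0.002, -0.18], [0.055, -0.03, 0], 0.4], [[0, 0.003, -0.36], [0.11, -0.06, 0], 0.4], [[0, 0.004, -0.54], [0.165, -0.09, 0], 0.4], [[0, 0.004, -0.72], [0.22, -0.12, 0], 0.4], [[0.001, 0.004, -0.9], [0.275, -0.145, 0], 0.4], [[0.001, 0.004, -1.08], [0.33, -0.165, 0], 0.4], [[0.001, 0.004, -1.26], [0.385, -0.18, 0], 0.4], [[0.001, 0.005, -1.4], [0.44, -0.2, 0.01], 0.4], [[0.001, 0.005, -1.48], [0.5, -0.21, 0.03], 0.4], [[0.001, 0.005, -1.48], [0.528, -0.219, 0.04], 0.4], [[0.001, 0.005, -1.48], [0.528, -0.219, 0.04], 0.4], [[0.001, 0.005, -1.48], [0.528, -0.219, 0.04], 0.4]]'

```text
time: 15.75
eef_pos: [0.4444, 0.2598, 0.1584]
tcp_rot: [0.085, 0.996, 0.0, -0.003]
contact_force: [0.8, -0.4, -0.1]
opening: 0.699
```

```bash
python3 go.py .4455 .2605 .10 80.3; python3 - <<'E'
from wl import *
W=cam("wrist"); save("w11",W["frame"]);print(proj(W,(.4455,.2605,.051)))
for t in (500,560,610): print(seal(W,proj(W,(.4455,.2605,.051)),t=t))
E
```

```text
t15.75 tcp [0.4444 0.2598 0.1584] yang 80.3 zax [-0.0053  0.0011 -1.    ] open 0.699 q6 -1.07 F [ 0.8 -0.4 -0.1]
  turn [0.0002, -0.0054, -0.0003] shift [-0.0013, 0.0008, 0.0584] dist 0.058 yaw->80.3 q6->-0.87
[283.60140019 211.76863904]
(array([282.89816331, 208.12915302]), array([0.4426468 , 0.26045921, 0.051     ]), ((443.43792724609375, 259.8280334472656), (24.46781349182129, 53.13568115234375), 80.11702728271484))
(array([283.30900812, 208.01784396]), array([0.44261369, 0.26077224, 0.051     ]), ((443.2610778808594, 259.9935302734375), (24.187313079833984, 52.72293472290039), 80.13134002685547))
(array([283.31859943, 208.13736899]), array([0.44270541, 0.26076379, 0.051     ]), ((443.2748718261719, 259.90399169921875), (23.64325714111328, 52.68098831176758), 80.08503723144531))
```

View pics/w11.png

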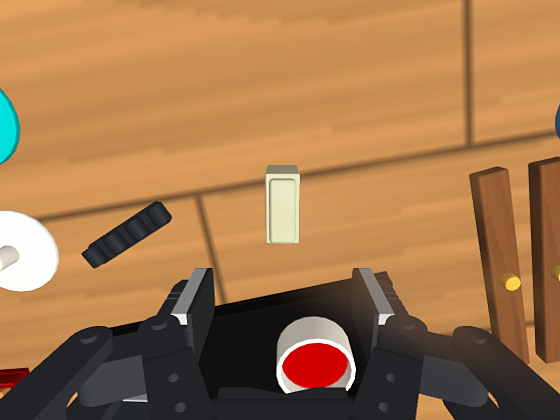

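Request:
arm_command --steps '[[[0, -0.005, 0], [0, 0, 0.05], 0.4], [[0, -0.005, 0], [0, 0, 0.09], 0.4], [[0, -0.005, 0], [0, 0, 0.125], 0.4], [[0, -0.005, 0], [0, 0, 0.142], 0.4], [[0, -0.005, 0], [0, 0, 0.142], 0.4], [[0, -0.005, 0], [0, 0, 0.142], 0.0], [[0, -0.005, 0], [0, 0, 0.142], -0.5], [[0, -0.005, 0], [0, 0, 0.142], -1], [[0, -0.005, 0], [0, 0, 0.142], -1], [[0, -0.005, 0], [0, 0, 0.142], -1], [[0, -0.005, 0], [0, 0, 0.142], -1]]'

```text
time: 17.18
eef_pos: [0.4459, 0.2603, 0.0189]
tcp_rot: [0.085, 0.996, 0.001, 0.002]
contact_force: [-0.5, -0.4, 6.7]
opening: 0.297
```

```bash
python3 go.py .50 .15 .19 40 .6365 -.0955 .14 -4.5; python3 - <<'E'
from wl import *
W=cam("wrist"); save("w12",W["frame"]); print(seal(W,(282,325),z=.051,t=590)[:3])
E
```

```text
t17.18 tcp [0.4459 0.2603 0.0189] yang 80.2 zax [ 0.0041  0.0016 -1.    ] open 0.297 q6 -1.07 F [-0.5 -0.4  6.7]
  turn [0.0035, 0.0028, 0.7024] shift [-0.0726, -0.0992, -0.1711] dist 0.211 yaw->40.0 q6->-0.41
  turn [0.0047, 0.0014, 1.4791] shift [-0.2486, -0.3181, -0.1209] dist 0.421 yaw->-4.5 q6->-0.07
(array([284.88895487, 318.26433096]), array([0.44453424, 0.26123667, 0.051     ]), ((445.852783203125, 261.03643798828125), (16.17749786376953, 45.13460922241211), 80.37427520751953))
```

View pics/w12.png

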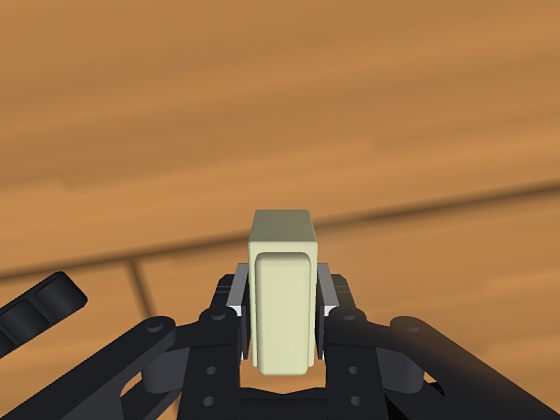

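Oblong seal gripped across the 26 mm (opening 25 mm), squared between the pads at (283,310).

Request:
arm_command --steps '[[[0, 0, 0], [0, 0, -0.03], -1], [[0, 0, 0], [0, 0, -0.07], -1], [[0, 0, 0], [0, 0, -0.12], -1], [[0.002, 0.001, 0.17], [-0.02, -0.03, -0.16], -1], [[0.003, 0.001, 0.34], [-0.045, -0.07, -0.17], -1], [[0.003, 0.002, 0.51], [-0.07, -0.11, -0.17], -1], [[0.004, 0.002, 0.68], [-0.105, -0.15, -0.17], -1], [[0.004, 0.002, 0.85], [-0.14, -0.19, -0.17], -1], [[0.004, 0.002, 1.02], [-0.175, -0.23, -0.17], -1], [[0.004, 0.002, 1.19], [-0.21, -0.27, -0.16], -1], [[0.004, 0.002, 1.36], [-0.24, -0.31, -0.13], -1], [[0.005, 0.001, 1.48], [-0.249, -0.318, -0.121], -1]]'

```text
time: 18.73
eef_pos: [0.636, -0.0979, 0.1366]
tcp_rot: [0.737, 0.676, -0.002, -0.002]
contact_force: [-0.5, 1.2, -1.3]
opening: 0.295
```

Request:
arm_command --steps '[[[0, 0, 0], [0, 0, 0], -1]]'

```text
time: 18.85
eef_pos: [0.6351, -0.0984, 0.1346]
tcp_rot: [0.737, 0.676, -0.002, -0.003]
contact_force: [0.6, -0.1, -1.7]
opening: 0.294
```

```bash
python3 go.py .6365 -.0955 .032 -4.5; python3 - <<'E'
from wl import *
W=cam("wrist"); save("w13",W["frame"]); print(proj(W,(.6365,-.0955,.02)))
E
```

```text
t18.85 tcp [ 0.6351 -0.0984  0.1346] yang -5.0 zax [-0.0081  0.0019 -1.    ] open 0.294 q6 -0.22 F [ 0.6 -0.1 -1.7]
  turn [-0.0083, -0.0013, -0.0085] shift [0.0029, 0.002, 0.1026] dist 0.103 yaw->-4.5 q6->-0.07
[283.87263994 204.21345678]
```

View pics/w13.png

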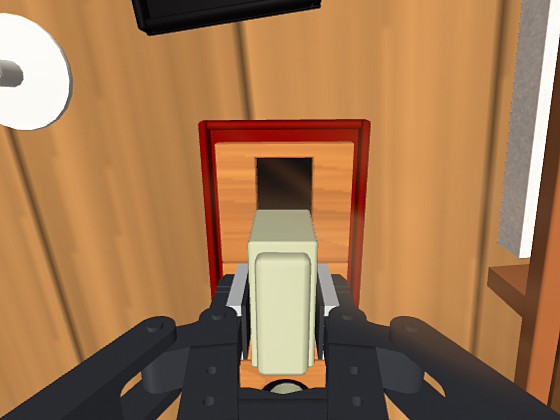

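Request:
arm_command --steps '[[[-0.008, -0.001, -0.0085], [0.002, 0.002, 0.03], -1], [[-0.008, -0.001, -0.0085], [0.002, 0.002, 0.06], -1], [[-0.008, -0.001, -0.0085], [0.002, 0.002, 0.085], -1], [[-0.008, -0.001, -0.0085], [0.002, 0.002, 0.096], -1], [[-0.008, -0.001, -0.0085], [0.002, 0.002, 0.1], -1], [[-0.008, -0.001, -0.0085], [0.002, 0.002, 0.102], -1], [[-0.008, -0.001, -0.0085], [0.002, 0.002, 0.1035], -1], [[-0.008, -0.001, -0.0085], [0.002, 0.002, 0.1035], -1]]'

```text
time: 19.9
eef_pos: [0.6367, -0.0961, 0.0321]
tcp_rot: [0.734, 0.679, 0.0, 0.0]
contact_force: [0.3, -0.2, -0.8]
opening: 0.299
```

```bash
python3 go.py .6365 -.0955 .031 -4.5; python3 - <<'E'
from wl import *
W=cam("wrist"); save("w14",W["frame"])
E
```

```text
t19.90 tcp [ 0.6367 -0.0961  0.0321] yang -4.4 zax [ 9.e-04 -3.e-04 -1.e+00] open 0.299 q6 -0.23 F [ 0.3 -0.2 -0.8]
  turn [0.0009, 0.0002, 0.0012] shift [0.0006, -0.0002, 0.0011] dist 0.001 yaw->-4.5 q6->-0.07
```

View pics/w14.png

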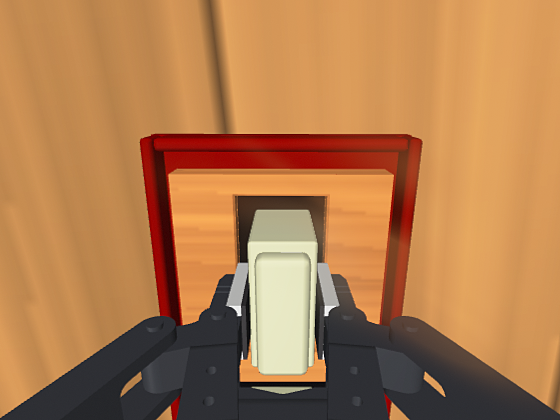

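Request:
arm_command --steps '[[[0, 0, 0], [0, 0, 0.001], -1], [[0, 0, 0], [0, 0, 0.002], -1], [[0, 0, 0], [0, 0, 0.002], -1]]'

```text
time: 20.32
eef_pos: [0.6369, -0.0962, 0.0309]
tcp_rot: [0.734, 0.679, 0.0, 0.0]
contact_force: [-3.1, 0.9, 5.1]
opening: 0.3
```

Seated (+5 N). Opening gently and rising.

Request:
arm_command --steps '[[[0, 0, 0], [0, 0, 0], -0.2], [[0, 0, 0], [0, 0, 0], 0.0], [[0, 0, 0], [0, 0, 0], 0.1], [[0, 0, 0], [0, 0, -0.03], 0.1], [[0, 0, 0], [0, 0, -0.07], 0.1], [[0, 0, 0], [0, 0, -0.11], 0.1], [[0, 0, 0], [0, 0, -0.15], 0.1], [[0, 0, 0], [0, 0, -0.17], 0.1], [[0, 0, 0], [0, 0, -0.17], 0.1]]'

```text
time: 21.45
eef_pos: [0.6375, -0.0964, 0.2025]
tcp_rot: [0.734, 0.679, 0.001, 0.002]
contact_force: [-0.1, -0.3, -1.0]
opening: 0.552
```

```bash
python3 go.py .454 .0135 .20 n .454 .0135 .15 n; python3 - <<'E'
from wl import *
W=cam("wrist"); save("w15",W["frame"])
E
```

```text
t21.45 tcp [ 0.6375 -0.0964  0.2025] yang -4.4 zax [ 0.0042 -0.0014 -1.    ] open 0.552 q6 -0.23 F [-0.1 -0.3 -1. ]
  turn [0.0042, 0.0011, -0.0] shift [0.0954, -0.1915, 0.0015] dist 0.214 yaw->-4.4 q6->0.11
  turn [0.0042, 0.0011, -0.0] shift [0.0954, -0.1917, 0.0515] dist 0.220 yaw->-4.4 q6->0.11
```

View pics/w15.png

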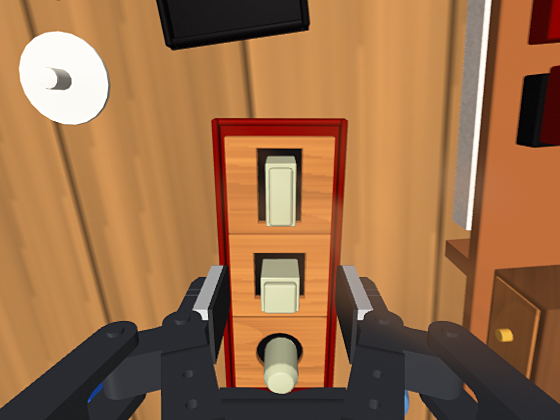

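All three seals stand in their wells: oblong (280,190), square (279,285), round (281,362). Next the white lid at (64,77).

Request:
arm_command --steps '[[[0.004, 0.001, 0], [0.025, -0.05, 0], 0.1], [[0.004, 0.001, 0], [0.05, -0.1, 0.01], 0.1], [[0.004, 0.001, 0], [0.075, -0.15, 0.03], 0.1], [[0.004, 0.001, 0], [0.095, -0.19, 0.05], 0.1], [[0.004, 0.001, 0], [0.0955, -0.1915, 0.0515], 0.1], [[0.004, 0.001, 0], [0.0955, -0.1915, 0.0515], 0.1], [[0.004, 0.001, 0], [0.0955, -0.1915, 0.0515], 0.1]]'

```text
time: 22.38
eef_pos: [0.4544, 0.0132, 0.1492]
tcp_rot: [0.734, 0.679, -0.001, -0.001]
contact_force: [0.0, -0.0, 1.4]
opening: 0.552
```

```bash
python3 go.py .454 .0135 .08 -4.4; python3 - <<'E'
from wl import *
W=cam("wrist"); save("w16",W["frame"]); print(proj(W,(.454,.0135,.035)),proj(W,(.454,.0135,.011)))
im=W["frame"].astype(int); 
q=blob((im.min(2)>150),proj(W,(.454,.0135,.011)),40); print(q[0],q[1],cv2.fitEllipse(q[2]), onz(W,cv2.fitEllipse(q[2])[0],.011))
E
```

```text
t22.38 tcp [0.4544 0.0132 0.1492] yang -4.5 zax [-2.e-03  7.e-04 -1.e+00] open 0.552 q6 -0.12 F [ 0.  -0.   1.4]
  turn [-0.0021, -0.0006, -0.0013] shift [0.0002, -0.0003, 0.0692] dist 0.069 yaw->-4.4 q6->0.11
[280.87250761 207.73919352] [281.03978317 199.45297246]
[280.80342262 196.96279762] 6720 ((280.8020935058594, 196.9656982421875), (90.31524658203125, 92.91294860839844), 93.24447631835938) [0.45397253 0.01562098 0.011     ]
```

View pics/w16.png

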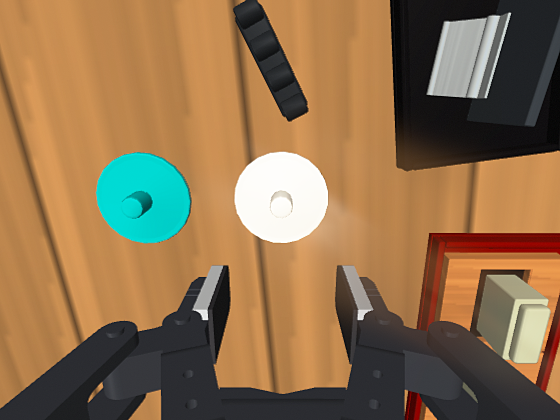

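White lid centred at (281,197), knob (281,206), as predicted; turquoise one at (143,197) is left. Descending on the knob.

Request:
arm_command --steps '[[[-0.002, 0, 0], [0.001, 0, 0.05], 0.1], [[-0.002, 0, 0], [0.001, 0, 0.09], 0.1], [[-0.002, 0, 0], [0.001, 0, 0.12], 0.1], [[-0.002, 0, 0], [0.001, 0, 0.13], 0], [[-0.002, 0, 0], [0.001, 0, 0.132], 0], [[-0.002, 0, 0], [0.001, 0, 0.132], 0], [[-0.002, 0, 0], [0.001, 0, 0.132], 0]]'

```text
time: 23.3
eef_pos: [0.4555, 0.0141, 0.0186]
tcp_rot: [0.734, 0.679, 0.001, 0.001]
contact_force: [-0.0, 0.9, -0.1]
opening: 0.502
```

```bash
python3 go.py .454 .0145 .0145 -4.4; python3 - <<'E'
from wl import *
W=cam("wrist"); save("w17",W["frame"])
E
```

```text
t23.30 tcp [0.4555 0.0141 0.0186] yang -4.5 zax [ 0.0028  0.     -1.    ] open 0.502 q6 -0.12 F [-0.   0.9 -0.1]
  turn [0.0028, -0.0002, -0.0013] shift [0.0003, -0.0015, 0.0041] dist 0.004 yaw->-4.4 q6->0.11
```

View pics/w17.png

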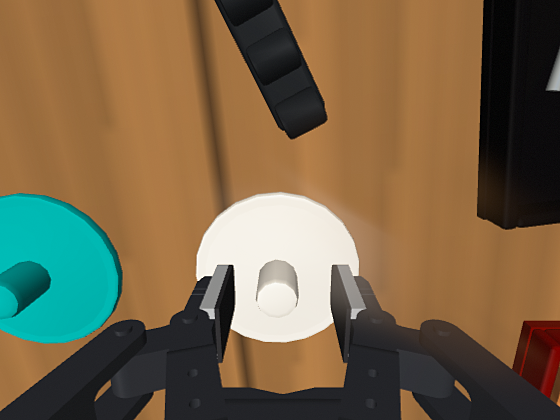

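Request:
arm_command --steps '[[[0.002, 0, 0], [0, -0.0015, 0.003], 0], [[0.002, 0, 0], [0, -0.0015, 0.003], -0.3], [[0.002, 0, 0], [0, -0.0015, 0.003], -0.5], [[0.002, 0, 0], [0, -0.0015, 0.003], -1], [[0.002, 0, 0], [0, -0.0015, 0.003], -1], [[0.002, 0, 0], [0, -0.0015, 0.003], -1], [[0.002, 0, 0], [0, -0.0015, 0.003], -1]]' --force 40

```text
time: 24.22
eef_pos: [0.454, 0.0142, 0.0157]
tcp_rot: [0.734, 0.679, 0.0, 0.0]
contact_force: [0.3, -0.2, 2.0]
opening: 0.197
```

```bash
python3 go.py .454 .0145 .0145 -4.4;  python3 - <<'E'
from wl import *
W=cam("wrist"); save("w18",W["frame"])
E
```

```text
t24.23 tcp [0.454  0.0142 0.0157] yang -4.5 zax [ 9.e-04  2.e-04 -1.e+00] open 0.197 q6 -0.12 F [ 0.3 -0.2  2. ]
  turn [0.0009, -0.0003, -0.0013] shift [0.0003, 0.0, 0.0012] dist 0.001 yaw->-4.4 q6->0.11
```

View pics/w18.png

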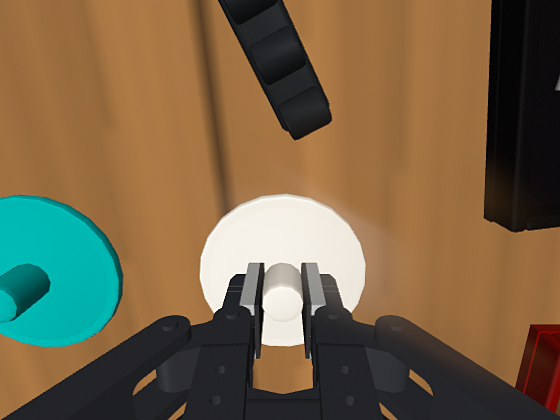

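```bash
python3 go.py .595 .15 .20 -4.4 ;python3 - <<'E'
from wl import *
W=cam("wrist"); im=W["frame"].astype(int)
m=((im.min(2)>150)&(np.abs(im[...,0]-im[...,2])<45)); m[280:]=0
n=np.array([282,240]); q=blob(m,n,60); print(q[0],q[1])
# outer rim points only (upper boundary): circle fit on plane z=.011
pts=np.array([onz(W,p[0],.011)[:2] for p in q[2] if p[0][1]<265])
A=np.c_[2*pts,np.ones(len(pts))]; c=np.linalg.lstsq(A,(pts**2).sum(1),rcond=None)[0]; print(c[:2],np.sqrt(c[2]+c[0]**2+c[1]**2))
T=cam("top");S=cam("scene")
for C,near in ((T,(137,152)),(S,(333,372))):
    im=C["frame"].astype(int); im=cv2.resize(C["frame"],None,fx=3,fy=3,interpolation=cv2.INTER_CUBIC).astype(int)
    m=((im[...,0]>140)&(im[...,1]<70)); q=blob(m,np.array(near)*3+1,60); e=cv2.fitEllipse(cv2.convexHull(q[2])); print("red",(np.array(e[0])-1)/3,np.array(e[1])/3)
    for z in (.03,.046): print(z,onz(C,(np.array(e[0])-1)/3,z).round(4))
save("t19",T["frame"])
E
```

```text
t24.27 tcp [0.454  0.0142 0.0157] yang -4.5 zax [ 9.e-04  2.e-04 -1.e+00] open 0.191 q6 -0.12 F [-0.2 -0.4  2.1]
  turn [0.0009, -0.0003, -0.0013] shift [0.1464, 0.1302, -0.1842] dist 0.269 yaw->-4.4 q6->0.32
[282.2568306  240.37139627] 10614
[0.45577662 0.0263404 ] 0.028930776892563546
red [136.69577026 151.54892985] [23.92130534 27.82295736]
0.03 [0.5985 0.2665 0.03  ]
0.046 [0.5939 0.2611 0.046 ]
red [333.11989339 371.73714193] [36.15283966 39.09583791]
0.03 [0.5953 0.2629 0.03  ]
0.046 [0.5988 0.2646 0.046 ]
```

Request:
arm_command --steps '[[[0, 0, 0], [0, 0, -0.02], -1], [[0, 0, 0], [0, 0, -0.06], -1], [[0, 0, 0], [0, 0, -0.11], -1], [[0, 0, 0], [0.02, 0.02, -0.15], -1], [[0, 0, 0], [0.05, 0.045, -0.184], -1], [[0, 0, 0], [0.085, 0.075, -0.184], -1], [[0, 0, 0], [0.12, 0.105, -0.184], -1], [[0, 0, 0], [0.146, 0.13, -0.184], -1], [[0, 0, 0], [0.146, 0.13, -0.184], -1], [[0, 0, 0], [0.146, 0.13, -0.184], -1], [[0, 0, 0], [0.146, 0.13, -0.184], -1]]'

```text
time: 25.8
eef_pos: [0.594, 0.1489, 0.1994]
tcp_rot: [0.734, 0.679, -0.0, -0.0]
contact_force: [-0.1, 0.4, -1.5]
opening: 0.191
```

```bash
python3 go.py .5965 .2635 .20 -4.4; python3 - <<'E'
from wl import *
W=cam("wrist"); save("w19",W["frame"]); print(proj(W,(.5965,.2635,.046)),proj(W,(.5965,.2635,.03)))
E
```

```text
t25.80 tcp [0.594  0.1489 0.1994] yang -4.5 zax [-2.e-04 -0.e+00 -1.e+00] open 0.191 q6 0.16 F [-0.1  0.4 -1.5]
  turn [-0.0002, 0.0, -0.002] shift [0.1144, -0.0065, -0.0006] dist 0.115 yaw->-4.4 q6->0.49
[272.71632323  50.24391768] [273.22741901  53.02317614]
```

View pics/w19.png

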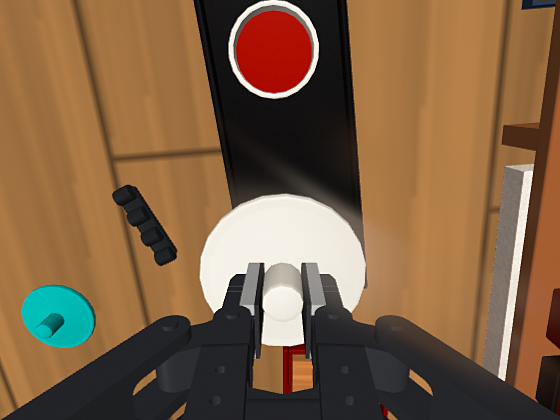

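```bash
python3 - <<'E'
from wl import *
W=cam("wrist"); im=W["frame"].astype(int)
q=blob((im.min(2)>140)|((im[...,0]>120)&(im[...,1]<50)),np.array([274,50]),40); e=cv2.fitEllipse(q[2]); print(q[1],e,onz(W,e[0],.046))
q=blob(((im[...,0]>120)&(im[...,1]<50)),np.array([274,50]),40); e=cv2.fitEllipse(q[2]); print(e,onz(W,e[0],.04))
# lid plate pts upper arc
m=(im.min(2)>120)&(np.abs(im[...,0]-im[...,2])<60); q=blob(m,np.array([282,240]),40); ys=q[2][:,0]
z=get_state()["eef_pos"][2]-.0157+.011; print(ys[:,0].min(),ys[:,0].max(),ys[:,1].min())
arc=ys[ys[:,1]<262]; pts=np.array([onz(W,p,z)[:2] for p in arc])
from scipy.optimize import least_squares
r=least_squares(lambda v:np.hypot(*(pts-v).T)-.039,pts.mean(0)-[0,.02],loss='soft_l1',f_scale=.001); print(r.x,np.abs(r.fun).mean(),get_state()["eef_pos"])
r=least_squares(lambda v:np.hypot(*(pts-v[:2]).T)-v[2],list(pts.mean(0)-[0,.02])+[.039],loss='soft_l1',f_scale=.001); print(r.x)
E
```

```text
6267 ((272.8763122558594, 48.695701599121094), (89.03927612304688, 97.58967590332031), 177.43663024902344) [0.59697578 0.26459457 0.046     ]
((273.17401123046875, 51.37548065185547), (74.42657470703125, 81.01730346679688), 176.36529541015625) [0.59696173 0.26346796 0.04      ]
199 365 194
[0.59490587 0.14837813] 0.00036381446918492 [0.59427058 0.14894094 0.19985052]
[0.59502233 0.1499541  0.03770207]
```

```bash
python3 go.py .5968 .264 .10 -4.4
```

```text
t25.90 tcp [0.5943 0.1489 0.1999] yang -4.5 zax [ 7.e-04  1.e-04 -1.e+00] open 0.190 q6 0.16 F [-0.2  0.8 -0.5]
  turn [0.0007, -0.0001, -0.0021] shift [0.1149, -0.0066, 0.0999] dist 0.152 yaw->-4.4 q6->0.49
```

Request:
arm_command --steps '[[[0, 0, 0], [0.04, -0.002, 0], -1], [[0, 0, 0], [0.08, -0.004, 0.01], -1], [[0, 0, 0], [0.115, -0.0065, 0.03], -1], [[0, 0, 0], [0.115, -0.0065, 0.07], -1], [[0, 0, 0], [0.115, -0.0065, 0.1], -1], [[0, 0, 0], [0.115, -0.0065, 0.1], -1], [[0, 0, 0], [0.115, -0.0065, 0.1], -1]]'

```text
time: 26.78
eef_pos: [0.5979, 0.264, 0.1016]
tcp_rot: [0.735, 0.678, 0.001, 0.001]
contact_force: [0.2, 0.2, -0.8]
opening: 0.196
```

```bash
python3 go.py .5968 .264 .058 -4.4; python3 - <<'E'
from wl import *
W=cam("wrist"); save("w20",W["frame"]); save("s20",cam("scene")["frame"][270:,200:460].repeat(2,0).repeat(2,1))
E
```

```text
t26.77 tcp [0.5979 0.264  0.1016] yang -4.6 zax [ 3.1e-03  7.0e-04 -1.0e+00] open 0.196 q6 0.34 F [ 0.2  0.2 -0.8]
  turn [0.003, -0.001, -0.0027] shift [-0.0001, -0.0012, 0.0436] dist 0.044 yaw->-4.4 q6->0.49
```

View pics/w20.png

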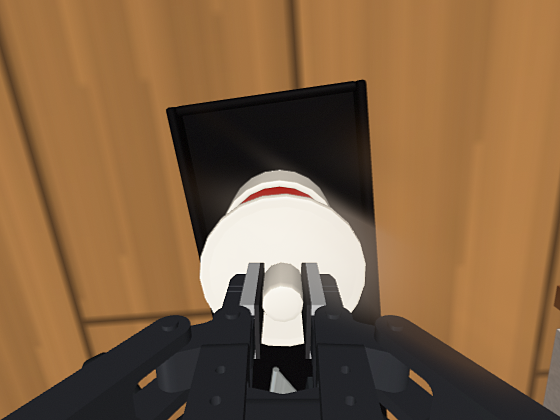

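View pics/s20.png

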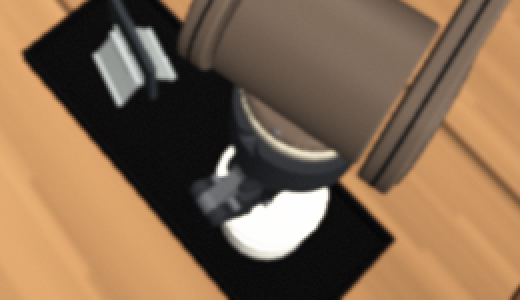

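The jar's rim (arc top at (278,170)) sits symmetric behind the held lid (centre column 282), about 1 mm off. Lowering slowly.

Request:
arm_command --steps '[[[0.003, -0.001, 0], [0, -0.0012, 0.015], -1], [[0.003, -0.001, 0], [0, -0.0012, 0.027], -1], [[0.003, -0.001, 0], [0, -0.0012, 0.034], -1], [[0.003, -0.001, 0], [0, -0.0012, 0.039], -1], [[0.003, -0.001, 0], [0, -0.0012, 0.042], -1], [[0.003, -0.001, 0], [0, -0.0012, 0.0435], -1], [[0.003, -0.001, 0], [0, -0.0012, 0.0445], -1], [[0.003, -0.001, 0], [0, -0.0012, 0.0445], -1]]'

```text
time: 27.88
eef_pos: [0.5976, 0.2644, 0.0582]
tcp_rot: [0.735, 0.679, 0.001, 0.001]
contact_force: [-1.0, 0.1, -1.6]
opening: 0.192
```

```bash
python3 go.py .5968 .264 .0567 -4.4; python3 - <<'E'
from wl import *
W=cam("wrist"); save("w21",W["frame"])
E
```

```text
t27.88 tcp [0.5976 0.2644 0.0582] yang -4.5 zax [ 2.1e-03  5.0e-04 -1.0e+00] open 0.192 q6 0.34 F [-1.   0.1 -1.6]
  turn [0.002, -0.0007, -0.0025] shift [-0.0005, -0.0008, 0.0015] dist 0.002 yaw->-4.4 q6->0.49
```

View pics/w21.png

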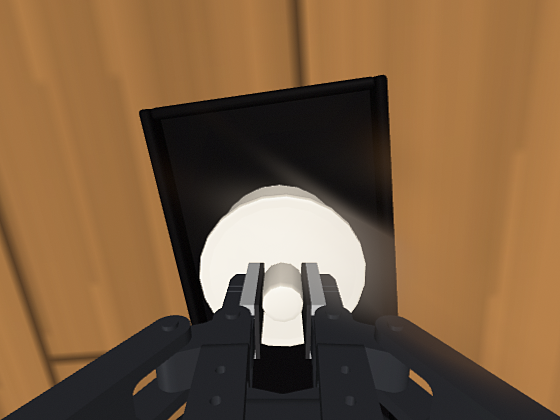

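Request:
arm_command --steps '[[[0.002, 0, 0], [0, -0.0005, 0.001], -1], [[0.002, 0, 0], [0, -0.0005, 0.002], -1], [[0.002, 0, 0], [0, -0.0005, 0.0025], -1], [[0.002, 0, 0], [0, -0.0005, 0.0025], -1]]'

```text
time: 28.42
eef_pos: [0.5973, 0.2645, 0.0567]
tcp_rot: [0.735, 0.679, 0.0, -0.0]
contact_force: [-2.7, -1.0, 4.6]
opening: 0.186
```

Request:
arm_command --steps '[[[0, 0, 0], [0, 0, 0], -0.4], [[0, 0, 0], [0, 0, 0], -0.2], [[0, 0, 0], [0, 0, 0], 0.0], [[0, 0, 0], [0, 0, -0.02], 0.0], [[0, 0, 0], [0, 0, -0.06], 0.0], [[0, 0, 0], [0, 0, -0.1], 0.0], [[0, 0, 0], [0, 0, -0.14], 0.0], [[0, 0, 0], [0, 0, -0.15], 0.0], [[0, 0, 0], [0, 0, -0.15], 0.0]]'

```text
time: 29.55
eef_pos: [0.5975, 0.2645, 0.2076]
tcp_rot: [0.735, 0.679, 0.001, 0.0]
contact_force: [0.2, -1.2, -0.3]
opening: 0.499
```

```bash
python3 go.py .5 .45 .23 -4.4; python3 - <<'E'
from wl import *
W=cam("wrist"); save("w22",W["frame"]); im=W["frame"].astype(int)
q=blob((im.min(2)>165),proj(W,(.597,.264,.052)),40); e=cv2.fitEllipse(q[2]); print(e,onz(W,e[0],.052))
E
```

```text
t29.55 tcp [0.5975 0.2645 0.2076] yang -4.5 zax [ 0.002   0.0011 -1.    ] open 0.499 q6 0.34 F [ 0.2 -1.2 -0.3]
  turn [0.0019, -0.0012, -0.0024] shift [0.1772, -0.1118, -0.0223] dist 0.211 yaw->-4.4 q6->0.81
((281.4140930175781, 193.08160400390625), (85.55846405029297, 87.91602325439453), 91.40980529785156) [0.59799933 0.26581834 0.052     ]
```

View pics/w22.png

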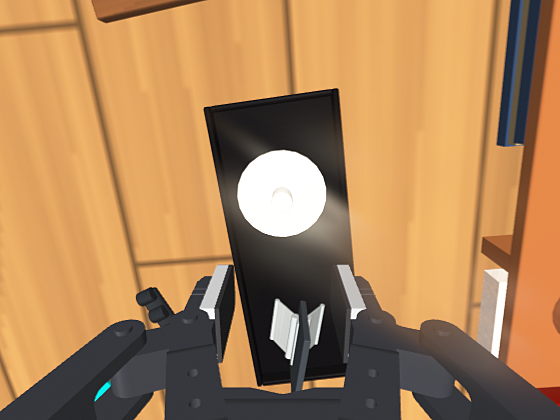

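Lid lies level on the jar (281,193), concentric; slate stands at (298,335). Retreating for a clear final look.

Request:
arm_command --steps '[[[0, 0, 0], [0.05, -0.03, -0.02], 0], [[0, 0, 0], [0.1, -0.06, -0.02], 0], [[0, 0, 0], [0.15, -0.09, -0.02], 0], [[0, 0, 0], [0.2, -0.11, -0.02], 0], [[0, 0, 0], [0.25, -0.13, -0.02], 0], [[0, 0, 0], [0.3, -0.15, -0.02], 0], [[0, 0, 0], [0.3, -0.15, -0.02], 0], [[0, 0, 0], [0.3, -0.15, -0.02], 0]]'

```text
time: 30.6
eef_pos: [0.4703, 0.5745, 0.2231]
tcp_rot: [0.734, 0.679, -0.003, -0.0]
contact_force: [-0.3, -0.6, -0.4]
opening: 0.501
```

```bash
python3 - <<'E'
from wl import *
T=cam("top");S=cam("scene"); save("t23",T["frame"]);save("s23",S["frame"])
a=cv2.imread("pics/top0.png")[:,:,::-1].astype(int)
for k,(C,old) in {"top":(T,a),"scene":(S,cv2.imread("pics/scene0.png")[:,:,::-1].astype(int))}.items():
    for n,pt in (("brush",((213,226),(336,260))),("slate",((216,157),(268,300)))):
        p=pt[k=="scene"]; r=[]
        for im in (old,C["frame"].astype(int)):
            m=im.max(2)<75 if n=="brush" else ((im.min(2)>95)&(np.ptp(im,axis=2)<40))
            q=blob(m,np.array(p),30); r.append(None if q is None else (q[0].round(1).tolist(),int(q[1])))
        print(k,n,r)
im=T["frame"].astype(int);q1=blob(im.min(2)>185,np.array([133,148]),20)
im=S["frame"].astype(int);q2=blob(im.min(2)>185,np.array([333,365]),25)
if q1 and q2:
  print("lid",q1[0],q1[1],q2[0],q2[1],tri(T,q1[0],S,q2[0]))
E
```

```text
top brush [([211.8, 226.3], 355), ([211.9, 226.2], 365)]
top slate [([217.4, 157.6], 478), ([217.4, 157.6], 475)]
scene brush [([335.7, 260.2], 496), ([335.7, 260.2], 496)]
scene slate [([258.8, 303.4], 535), ([258.8, 303.4], 534)]
lid [134.74802528 149.41864139] 1266 [333.20829616 371.12890277] 2242 (array([0.59804402, 0.26445273, 0.04698274]), np.float64(0.00035372873278842243))
```

View pics/t23.png

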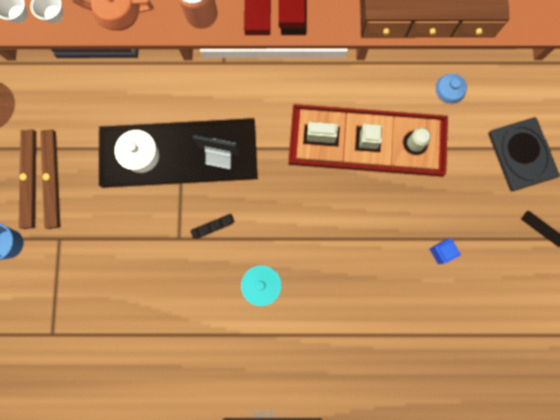

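View pics/s23.png

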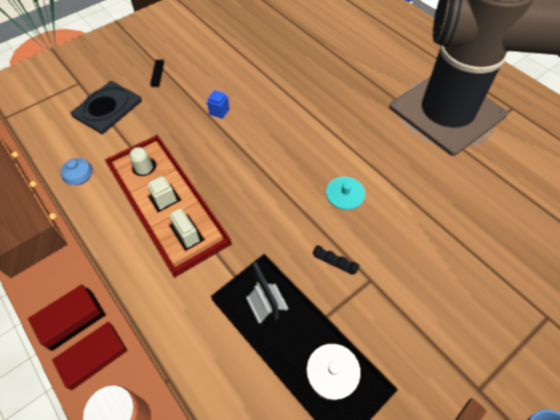

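Top and scene views: all seals upright in their wells, the lid level on the jar (134,150 in top), and the brush rest and slate unmoved to 0.1 px. Handing in.

```bash
python3 - <<'E'
from plant import *
print(sign_off())
E
```

```text
the job is handed in; nothing more can be done
None
```

The three seals now stand upright in their own rests and the white lid is on the seal pad jar. I handed the job in at about 30.7 s of the 96 s allowed. I placed the square seal first, then the round, then the oblong, then the lid. Each was lowered until the wrist felt 4.6–6.1 N of contact before I let go.

**Final checks, with the arm clear:**
- **Seals:** all three stand upright in the matching wells in the top and scene views.
- **Lid:** it lies level on the jar, within about 1.5 mm of the jar's centre, measured across two views. Its plate came out at about 47 mm above the table; 46–52 mm is expected.
- **Bystanders:** the brush rest and slate had not moved, to within 0.1 px in both views. The jar stayed within 1–2 mm, judged from the lid's position. The blue and turquoise look-alikes were not touched.

**Disagreements:** the camera views differed by 2–4 mm on where the seals stood, which the wells' 8 mm clearance covered. The round seal was gripped slightly off centre. No checks failed.

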